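# Brush out the rinse pot, put the brush back and shut the lid

### The arm

A 6-joint arm with a two-finger parallel gripper is mounted at the origin on the work surface. World frame = base frame: x ahead of the robot, y to its left, z up, the work surface at z = 0. Lengths are in m, angles in degrees, forces in N, time in s.
With the tool pointing down it reaches from about 0.35 to 0.925 m from the base axis. Payload 6.4 kg.
Tool frame: the origin (TCP) lies between the finger pads; the fingertips stand 8 mm ahead of it and the grasp point (between the pads) lies 11 mm behind it; x points along the fingers, z is the direction in which the jaws open and shut, and the axes are right-handed (so a half turn about x gives the same grasp; the last joint's range is limited). The gripper opens to 85 mm and grips with 20 to 120 N. Pads are 22 mm wide; open, the fingers measure 114 mm over their backs; the gripper's body (76 mm by 85 mm) begins 54 mm behind the grasp point. The pads swing forward as they close: fully open they stand 13 mm farther back than shut.
Start: joints at [54.826, 14.043, 89.255, -0, 76.702, -9.975], TCP at [0.277, 0.588, 0.239] pointing down, gripper open.
Joint ranges: [-179.41, 179.41], [-58.25, 129.5], [7.25, 145.43], [-54.29, 234.29], [11.92, 165.04], [-157.13, 157.13]. Speed limits (degrees/s): [147.25, 147.25, 180, 180, 180, 180].

### API

Orientations are given as [roll, pitch, yaw] about the fixed x, y, z axes, in that order (R = Rz(yaw) Ry(pitch) Rx(roll)).
In Python, from cell import bot gives the robot as it stands.
- The arm moves only by the tool jog_arm, never from a script. Its argument "motion" is a list of rows, each a list of 3 entries, a list of its own where there are three numbers: the shift along the world's x, y, z in cm, then the turn, a rotation vector about the world's x, y, z in rad, then the finger opening in cm, from 0 to 8.54. A call has 1 to 5 rows; each row is the pose to reach, as a shift and turn from the pose commanded when the call began; what a row does not reach only later rows make up. A row lasts 1/8 s, in which the tool goes at most 62.5 mm and 10.7 degrees, less where a joint would pass 70% of its speed; a pose out of reach is approached as far as the arm can. A call with a gripper value outside its range is refused whole. The fingers move at their own pace and stop on an object; "force" is the grip in N (left out, the last holds). Time passes only in rows, so rows that repeat a pose let the fingers close. It gives the time, the measured TCP pose, the force and the opening at its end, in the units of the state.
- bot.observe(): the state, without advancing time (a new reading comes with each control period).
- bot.capture(name): name is "scene" or "top"; returns the picture (384x512x3 uint8, red, green, blue); there is no depth.
- bot.calibration(name): a dict with "fx", "fy", "cx", "cy" (pixels), "distortion" ([k1, k2, p1, p2, k3] as OpenCV has them; the pictures are not rectified), "world_from_camera" (4x4, takes a point from camera to world coordinates). Camera axes: x right, y up, looking along -z (the intrinsics and any distortion apply to the point x, -y, -z); pixel columns grow to the right and rows downward; lengths in m; the calibration is good to about 2 mm. A picture is of the moment at which its call begins. calibration takes no time and is no camera call.
- bot.hand_in(): hands the job in, once; it reports no verdict.
The state is a dict: "t": time; "joint_pos": joint angles; "joint_velocities": joint speeds; "tau": joint torques, N m; "tcp_pos": TCP position; "tcp_rot": TCP orientation; "ft_force": force on the tool from outside, world axes, zero at the start; "torque": the same for the moment, N m; "finger_gap": opening from 0.0 (shut) to 1.0 (fully open).
Only numpy, scipy, OpenCV 4.12 (cv2) and the standard library are available. Lean on these libraries where they do the work, as an engineer would, in place of code of your own. Each camera call takes 0.05 s, during which the arm holds its last target. There are 200 camera calls.

### The job

Brush out the small steel rinse pot: take the long brush from its stand and, keeping to the middle of the pot, push it down until you feel the bristles press on the sieve floor, three times, drawing the bristles up to the pot's mouth between the presses; go gently, never ramming the brush into the pot. Then stand the brush back in its stand, bristles down, and swing the pot's stiff lid fully shut so that its tongue rests in the catch. Leave the watch, screwdriver, jar and fan where they are.

Things in the scene. Friction and masses are not known exactly. Their poses are not given: they have to be found in the camera images.
- pot: Round steel pot fixed to the bench on a 110 x 110 x 6 mm plate. Origin: centre of the underside; z up. Outer diameter 70 mm, inner 62, rim at z 120. Lid hinge on its +x side; catch (fork, 18 mm between cheeks, tops at z 127) on its -x side, 36 to 48 mm from the axis. Inside, a fixed perforated sieve disc is the floor: its top is anywhere from z 14 to 52 mm, not reported, to be felt.
- pot_mouth (a point): Centre of the pot's mouth, in the plane of the rim, 120 mm above the pot's origin. Axes as the pot's.
- lid (a joint): Lid angle, rad: 0 shut flat on the rim, grows as it opens, starts at 1.75 to 2.05 (standing, leaning back past vertical), stop at 2.2. Stiff: stays where it is left; about 2 N at its edge moves it. Steel disc, diameter 72 mm, 5 mm thick, with a 14 mm wide tongue at the side away from the hinge that falls between the catch's cheeks.
- lid_hinge (a point): On the lid's hinge axis: 44 mm to the +x side of the pot's axis, 121.5 mm above the pot's origin. The hinge axis runs along the pot's y axis; the lid swings up and over to the pot's +x side.
- lid_edge (a point): Middle of the tip of the lid's tongue, at mid thickness, 92 mm from the hinge axis.
- stand: Grey plastic brush stand fixed to the bench: foot plate 110 x 90 x 8 mm and on it a square upright well, 50 x 50 mm outside, 40 x 40 mm inside, rim 80 mm high. Origin: centre of the underside, on the well's axis. The well's inner floor is 8 mm above the origin.
- brush: Long bottle brush, 212 mm, about 85 g, upright in the stand, bristles down. Origin: on its axis at the bristles' lower end; z along the handle. Bristle head diameter 28 mm, z 0 to 45 mm; steel stem, diameter 8 mm, to z 120; black handle, diameter 20 mm, z 128 to 206; top at 212. The head yields like a spring along the stem, 0.7 N per mm, for 12 mm, then is hard.
- brush_tip (a point): Centre of the flat lower end of the bristle head (moves up with the head as it yields).
- watch: Bystander: loose watch case, diameter 45 mm, 12 mm high, lying flat; origin under its centre.
- driver: Bystander: black-handled screwdriver, 150 mm long, lying; handle to its -x side.
- jar: Bystander: amber jar with black cap, diameter 52 mm, 75 mm high; origin under its centre.
- fan: Bystander: black desk fan, 145 mm high, foot diameter 76 mm, head diameter 94 mm; origin under its centre.
Mind the look-alikes: they are no part of the job. What is shaped like the pot but brown or red is not meant. What is shaped like the brush but red is not meant.

How it is judged (in metres and radians):
On the way, in this order (a step that is already met when the one before it is completed fails the run):
1. bristles pressed on the sieve floor (over 2 N), first time (horizontal distance between brush_tip and pot below 0.014 m and z of brush_tip in the frame of pot below 0.065 m and contact force between brush and pot above 2 N), for 0.1 s.
2. bristle tip drawn up at least 75 mm above the pot's underside, over the middle of the pot (horizontal distance between brush_tip and pot below 0.014 m and z of brush_tip in the frame of pot above 0.075 m), for 0.1 s.
3. pressed on the floor a second time (all of step 1), for 0.1 s.
4. drawn up a second time (all of step 2), for 0.1 s.
5. pressed on the floor a third time (all of step 3), for 0.1 s.
At the end, for the whole second after the job is handed in: Lid shut to within 0.05 rad; the brush stands released and still in the stand's well: tip within 20 mm of the well's axis and less than 20 mm above the stand's underside, tilt under 0.3 rad (after the three presses) (value of joint lid below 0.05 rad and horizontal distance between brush_tip and stand below 0.02 m and z of brush_tip in the frame of stand below 0.02 m and angle between brush's own z axis and vertical below 0.3 rad and linear speed of brush below 0.05 m/s); the robot touches nothing.
It fails at once if brush rammed into the pot (over 20 N) (contact force between brush and pot above 20 N).
It fails at once if the loose watch moved by more than 30 mm (distance of watch from where it was at the start of the episode above 0.03 m).
It fails at once if the screwdriver moved by more than 30 mm (distance of driver from where it was at the start of the episode above 0.03 m).
It fails at once if the jar moved by more than 30 mm (distance of jar from where it was at the start of the episode above 0.03 m).
It fails at once if the fan moved by more than 30 mm (distance of fan from where it was at the start of the episode above 0.03 m).
It also fails if it takes over 72 s, if anything falls off the work surface, if the arm or the gripper's body presses on something with over 40 N, if the wrist force passes 120 N, or if a joint passes its speed limit or range.

## Working session

There is one attempt and no reset: what is moved stays moved. The work goes in short steps, Python scripts to look and compute and a tool call to move; the robot and the scene stay as the last step left them, time stands still between calls to the robot, and variables do not carry over. Pictures are saved under pics/ and viewed, about 8 in all and at most 12, crops included, and the job is handed in when it is done.

Besides the shell and the picture viewer there is one more tool, called after "Request:" by a JSON object that holds its "op" and its "data". jog_arm: Moves the arm, as the interface text tells. Its arguments: {"type":"object","properties":{"motion":{"type":"array"},"force":{"type":"number"}},"required":["motion"]}

```bash
mkdir -p pics
python3 - <<'E'
from cell import bot
import cv2,numpy as np
print(bot.observe())
for n in("scene","top"):
    im=bot.capture(n); cv2.imwrite(f"pics/{n}0.png",im[:,:,::-1])
    c=bot.calibration(n); print(n,{k:np.round(v,4).tolist() for k,v in c.items()})
E
```

```text
{'t': 0.0, 'joint_pos': array([ 5.48248633e+01,  1.40851443e+01,  8.93271234e+01, -1.44454295e-03,
        7.67021308e+01, -9.97422198e+00]), 'joint_velocities': array([ 0.1003203 ,  0.02488375, -0.00659258, -0.05471262, -0.10537342,
        0.0029613 ]), 'tau': array([ 2.61470659e-04, -4.29522765e+01, -3.26121068e+01, -1.66222540e-04,
        5.67207142e-03,  8.51003705e-06]), 'tcp_pos': array([0.27642763, 0.58767165, 0.23814811]), 'tcp_rot': array([ 170.72950112,   89.88559286, -124.47107994]), 'ft_force': array([-0.06641294,  0.32761511, -0.64556549]), 'torque': array([-0.00255757, -0.0065    , -0.0515866 ]), 'finger_gap': 0.9986015478992167}
scene {'fx': 492.592, 'fy': 492.592, 'cx': 256.1388, 'cy': 187.7038, 'distortion': [-0.1618, 0.0, 0.0, 0.0, 0.0], 'world_from_camera': [[-0.5547, -0.6589, 0.508, 1.1135], [0.8319, -0.4489, 0.3262, 0.3737], [0.0131, 0.6036, 0.7972, 1.048], [0.0, 0.0, 0.0, 1.0]]}
top {'fx': 436.009, 'fy': 436.009, 'cx': 254.9503, 'cy': 195.9317, 'distortion': [-0.0299, 0.0, 0.0, 0.0, 0.0], 'world_from_camera': [[-0.0285, 0.9829, -0.1818, 0.2564], [-0.9995, -0.0304, -0.008, -0.0261], [-0.0134, 0.1815, 0.9833, 1.3236], [0.0, 0.0, 0.0, 1.0]]}
```

View pics/scene0.png

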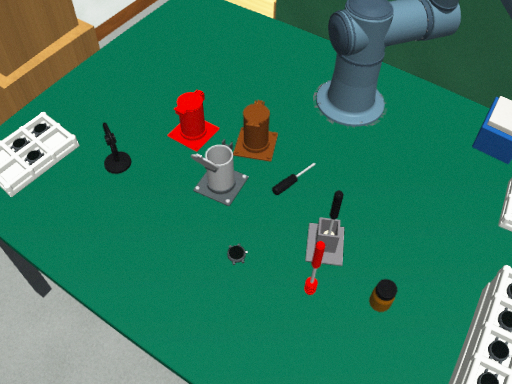

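View pics/top0.png

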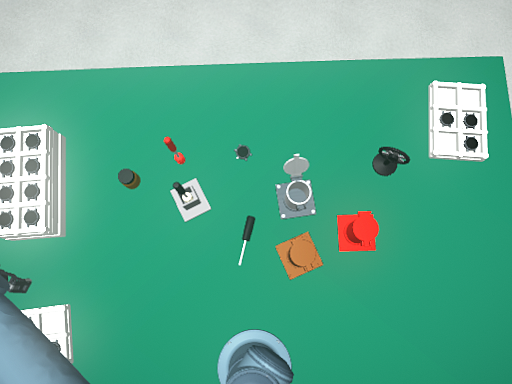

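Both views show the steel pot (top view 298,192, lid open toward the top of the image), the grey stand with the black brush (190,200), and the red brush standing nearby (175,150). I'll zoom in on the stand and the pot.

Run:
```python
import cv2,numpy as np
t=cv2.imread("pics/top0.png");s=cv2.imread("pics/scene0.png")
z=lambda im,x,y:cv2.resize(im[y:y+75,x:x+75],(400,400),interpolation=cv2.INTER_CUBIC)[:300]
f=lambda im,x,y,w,h:cv2.resize(im[y:y+h,x:x+w],(400,300),interpolation=cv2.INTER_CUBIC)
cv2.imwrite("pics/z1.png",np.vstack([np.hstack([f(t,155,150,80,80*3//4),f(t,260,145,100,75)]),np.hstack([f(s,280,180,120,90),f(s,170,135,100,75)])]))
```

```text
(no output)
```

View pics/z1.png

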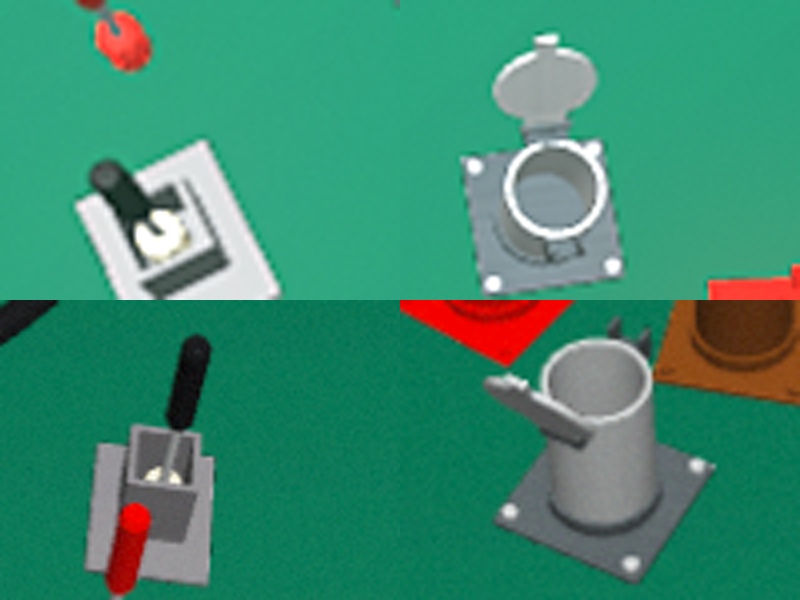

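```bash
cat > h.py <<'E'
from cell import bot
import cv2,numpy as np
from scipy.optimize import least_squares
def proj(n,P):
    c=bot.calibration(n);M=np.linalg.inv(np.array(c["world_from_camera"]))
    p=np.atleast_2d(P)@M[:3,:3].T+M[:3,3]; p=p*[1,-1,-1]
    K=np.array([[c["fx"],0,c["cx"]],[0,c["fy"],c["cy"]],[0,0,1]])
    return cv2.projectPoints(p,np.zeros(3),np.zeros(3),K,np.array(c["distortion"],float))[0][:,0]
def rz(a): return np.array([[np.cos(a),-np.sin(a),0],[np.sin(a),np.cos(a),0],[0,0,1]])
def tri(ob):
    f=lambda p:np.concatenate([proj(n,p)[0]-o for n,o in ob])
    r=least_squares(f,[.6,0,.1],x_scale=.1);return r.x,r.fun
def planar(ob,g):  # ob: (cam, local point, pixel)
    f=lambda q:np.concatenate([proj(n,rz(q[2])@np.array(l)+[q[0],q[1],0])[0]-o for n,l,o in ob])
    r=least_squares(f,g);return r.x,r.fun
E
cat > m.py <<'E'
from h import *
u=lambda x,y,s,ox,oy:np.array([(x+.5)/s-.5+ox,(y+.5)/s-.5+oy])
pt=lambda x,y:u(x-400,y,4,260,145); ps=lambda x,y:u(x-400,y-300,4,170,135)
st=lambda x,y:u(x,y,5,155,150); ss=lambda x,y:u(x,y-300,10/3,280,180)
a=.055;z=.006
pot=[("top",[a,a,z],pt(462,158)),("top",[a,-a,z],pt(600,143)),("top",[-a,-a,z],pt(622,272)),("top",[-a,a,z],pt(483,292)),("top",[0,0,.12],pt(556,190)),
("scene",[0,0,.12],ps(597,381))]
pot+=[("scene",[a,a,z],ps(637,582)),("scene",[a,-a,z],ps(497,520)),("scene",[-a,a,z],ps(713,467))]
q,e=planar(pot,[.6,-.1,0]);print("pot",q,np.round(e,1))
print("per cam",[planar([o for o in pot if o[0]==n],q)[0] for n in("top","scene")])
b=.045;z=.008;r=.025
sd=[("top",[a,-b,z],st(207,141)),("top",[a,b,z],st(77,203)),("top",[-a,-b,z],st(280,297)),
("scene",[a,-b,z],ss(86,568)),("scene",[a,b,z],ss(208,584)),("scene",[-a,b,z],ss(213,457)),("scene",[-a,-b,z],ss(98,443)),
("scene",[-r,-r,.08],ss(133,426)),("scene",[-r,r,.08],ss(201,434)),("scene",[r,r,.08],ss(195,490)),("scene",[r,-r,.08],ss(122,485))]
s,e=planar(sd,[.6,.2,0]);print("stand",s,np.round(e,1))
print("per cam",[planar([o for o in sd if o[0]==n],s)[0] for n in("top","scene")])
print("handle top",tri([("top",st(104,171)),("scene",ss(197,344))]))
print("head",tri([("top",st(160,234)),("scene",ss(162,478))]))
print("tongue",tri([("top",pt(546,38)),("scene",ps(490,382))]))
E
python3 m.py
```

```text
pot [ 0.48812439 -0.13893285  0.10876258] [-0.2 -0.5  0.6 -1.6  0.8  1.  -0.2  1.  -0.2 -0.7  0.4 -0.1  0.2  0.4
 -0.9 -0.1  1.2 -0.3]
per cam [array([ 0.48768797, -0.13839804,  0.10539657]), array([ 0.48863096, -0.13953483,  0.11753509])]
stand [0.49681744 0.18249823 0.43755738] [ 0.2 -1.  -0.1 -0.6  0.9 -0.9 -0.7 -0.2  0.  -0.   0.7 -0.2 -0.2 -0.6
 -0.4 -0.6  0.1 -0.2  0.8  0.8  1.3 -0.5]
per cam [array([0.49436279, 0.18389553, 0.42188847]), array([0.49756802, 0.18230107, 0.44279778])]
handle top (array([0.49926272, 0.1871936 , 0.22056864]), array([ 0.42419041, -0.18849723,  0.37702807,  0.03612289]))
head (array([0.49647242, 0.1853792 , 0.05531109]), array([ 0.50496547, -0.22826395,  0.44415458,  0.04664122]))
tongue (array([ 0.57774241, -0.13717361,  0.20316931]), array([ 2.74992456, -1.7302169 ,  2.7187934 ,  0.58544029]))
```

```bash
cat >> h.py <<'E'
from scipy.spatial.transform import Rotation as R
def pose():
    o=bot.observe();M=R.from_euler("xyz",o["tcp_rot"],degrees=True)
    return o,M
def show():
    o,M=pose();m=M.as_matrix()
    print("t",o["t"],"tcp",np.round(o["tcp_pos"],4),"x",np.round(m[:,0],3),"z",np.round(m[:,2],3),"F",np.round(o["ft_force"],2),"gap",round(o["finger_gap"],3),"q",np.round(o["joint_pos"],1))
E
python3 - <<'E'
from h import *
show()
o,M=pose()
a=.105
for s in(1,-1):
    zt=s*np.array([-np.sin(a),np.cos(a),0]);x=np.array([0,0,-1.]);T=np.column_stack([x,np.cross(zt,x),zt])
    print(s,(R.from_matrix(T)*M.inv()).as_rotvec())
E
```

```text
t 0.1 tcp [0.2765 0.5877 0.2383] x [-0.001 -0.001 -1.   ] z [ 0.426  0.905 -0.002] F [ 0.64 -0.91 -0.34] gap 0.995 q [ 54.8  14.1  89.3   0.   76.7 -10. ]
1 [ 0.00166068 -0.00059042  0.54483039]
-1 [-7.86126822e-04 -2.21116887e-03 -2.59676128e+00]
```

Request:
{"op": "jog_arm", "data": {"motion": [[[2,-3,5],[0,0,0.15],8.5],[[5,-8,6],[0,0,0.3],8.5],[[8,-14,6],[0,0,0.45],8.5],[[11,-20,6],[0,0,0.545],8.5],[[14,-25,6],[0,0,0.545],8.5]]}}

```text
t: 0.72
tcp_pos: [0.4145, 0.3405, 0.2989]
tcp_rot: [119.1, 90.0, -144.8]
ft_force: [0.3, 0.8, -0.1]
finger_gap: 0.994
```

Request:
{"op": "jog_arm", "data": {"motion": [[[3,-5,0],[0,0,0],8.5],[[6,-10,0],[0,0,0],8.5],[[8,-14.5,0],[0,0,0],8.5],[[8.2,-15.2,0],[0,0,0],8.5],[[8.2,-15.2,0],[0,0,0],8.5]]}}

```text
t: 1.35
tcp_pos: [0.496, 0.1904, 0.2989]
tcp_rot: [66.9, 89.9, 162.9]
ft_force: [-0.0, 0.7, 0.0]
finger_gap: 0.998
```

Run:
```python
from h import *
show()
im=bot.capture("scene");cv2.imwrite("pics/s1.png",cv2.resize(im[90:270,230:470,::-1],(800,600),interpolation=cv2.INTER_CUBIC))
```

```text
t 1.35 tcp [0.496  0.1904 0.2989] x [-0.001  0.    -1.   ] z [-0.104  0.995  0.   ] F [-0.02  0.72  0.02] gap 0.998 q [  8.8  -4.7 102.9   0.   81.8 -87.2]
```

View pics/s1.png

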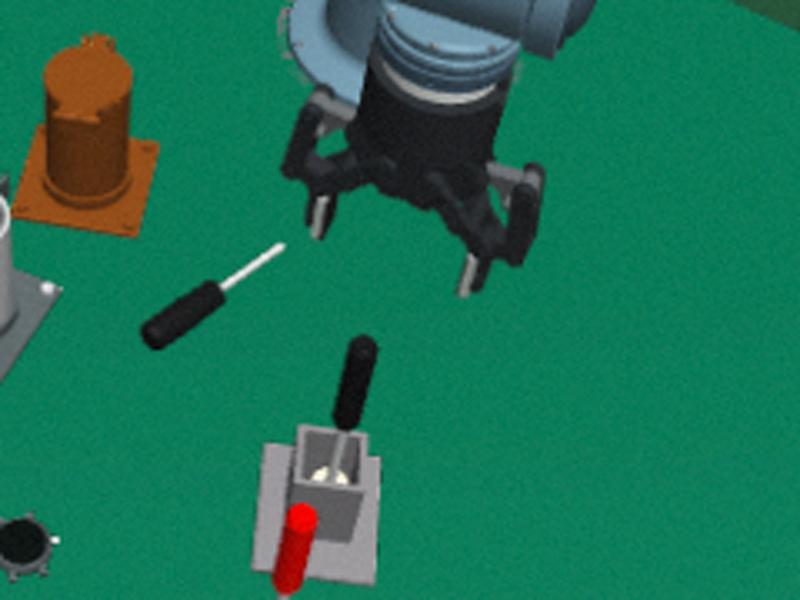

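Run:
```python
from h import *
for z in(.29,.30): print((proj("scene",[.496,.1904,z])-[230,90])*[800/240,600/180])
print((proj("scene",[.498,.186,.22])-[230,90])*[800/240,600/180])
for s in(.0425,-.0425):print((proj("scene",[.496-.104*s,.1904+s,.304])-[230,90])*[800/240,600/180])
```

```text
[[387.94409117 272.73979678]]
[[390.58464192 262.15443523]]
[[362.8945187  341.30989395]]
[[458.99170674 284.78615003]]
[[325.41050593 231.52120149]]
```

Request:
{"op": "jog_arm", "data": {"motion": [[[0.1,-0.3,-4],[0,0,0],8.5],[[0.2,-0.5,-8],[0,0,0],8.5],[[0.2,-0.5,-12],[0,0,0],8.5],[[0.2,-0.5,-12.4],[0,0,0],8.5],[[0.2,-0.5,-12.4],[0,0,0],8.5]]}}

```text
t: 2.02
tcp_pos: [0.4986, 0.1864, 0.1764]
tcp_rot: [-84.1, 89.9, 12.0]
ft_force: [-0.6, -0.1, -0.0]
finger_gap: 0.997
```

Request:
{"op": "jog_arm", "data": {"motion": [[[0,0,0],[0,0,0],4],[[0,0,0],[0,0,0],2],[[0,0,0],[0,0,0],0.5],[[0,0,0],[0,0,0],0.5],[[0,0,0],[0,0,0],0.5]], "force": 60}}

```text
t: 2.65
tcp_pos: [0.4984, 0.1854, 0.1755]
tcp_rot: [-74.8, 90.0, 21.2]
ft_force: [0.2, 0.6, 0.3]
finger_gap: 0.215
```

Request:
{"op": "jog_arm", "data": {"motion": [[[0,0,0],[0,0,0],0.5],[[0,0,0],[0,0,0],0.5],[[0,0,0],[0,0,0],0.5]]}}

```text
t: 3.02
tcp_pos: [0.4983, 0.1854, 0.1753]
tcp_rot: [-79.8, 90.0, 16.3]
ft_force: [-0.5, -0.6, 0.3]
finger_gap: 0.216
```

Request:
{"op": "jog_arm", "data": {"motion": [[[0,0,2],[0,0,0],0.5],[[0,0,6],[0,0,0],0.5],[[0,0,11],[0,0,0],0.5],[[0,0,15.5],[0,0,0],0.5],[[0,0,16],[0,0,0],0.5]]}}

```text
t: 3.65
tcp_pos: [0.4996, 0.1856, 0.3394]
tcp_rot: [-88.7, 89.6, 7.3]
ft_force: [-0.8, -0.7, -0.4]
finger_gap: 0.216
```

Request:
{"op": "jog_arm", "data": {"motion": [[[0,-3,0],[0,0,0],0.5],[[-0.2,-8,0],[0,0,0],0.5],[[-0.4,-13,0],[0,0,0],0.5],[[-0.6,-18,0],[0,0,0],0.5],[[-0.8,-22,0],[0,0,0],0.5]]}}

```text
t: 4.28
tcp_pos: [0.4892, -0.0362, 0.3334]
tcp_rot: [69.6, 89.8, 165.5]
ft_force: [1.1, -0.5, -1.1]
finger_gap: 0.223
```

Request:
{"op": "jog_arm", "data": {"motion": [[[-0.1,-4,0],[0,0,0],0.5],[[-0.2,-8,0],[0,0,0],0.5],[[-0.2,-10,0],[0,0,0],0.5],[[-0.2,-10.4,0],[0,0,0],0.5],[[-0.2,-10.4,0],[0,0,0],0.5]]}}

```text
t: 4.9
tcp_pos: [0.4882, -0.1378, 0.3348]
tcp_rot: [33.6, 89.9, 129.7]
ft_force: [-0.3, -0.6, -1.9]
finger_gap: 0.215
```

Run:
```python
from h import *
show()
t=bot.capture("top");s=bot.capture("scene")
f=lambda im,x,y:cv2.resize(im[y:y+112,x:x+75,::-1],(400,597),interpolation=cv2.INTER_CUBIC)
cv2.imwrite("pics/p2.png",np.hstack([f(t,260,130),f(s,180,90)]))
```

```text
t 4.9 tcp [ 0.4882 -0.1378  0.3348] x [-0.001  0.001 -1.   ] z [-0.106  0.994  0.001] F [-0.3  -0.56 -1.87] gap 0.215 q [ -28.6   -9.3  103.4    0.    86.  -124.7]
```

View pics/p2.png

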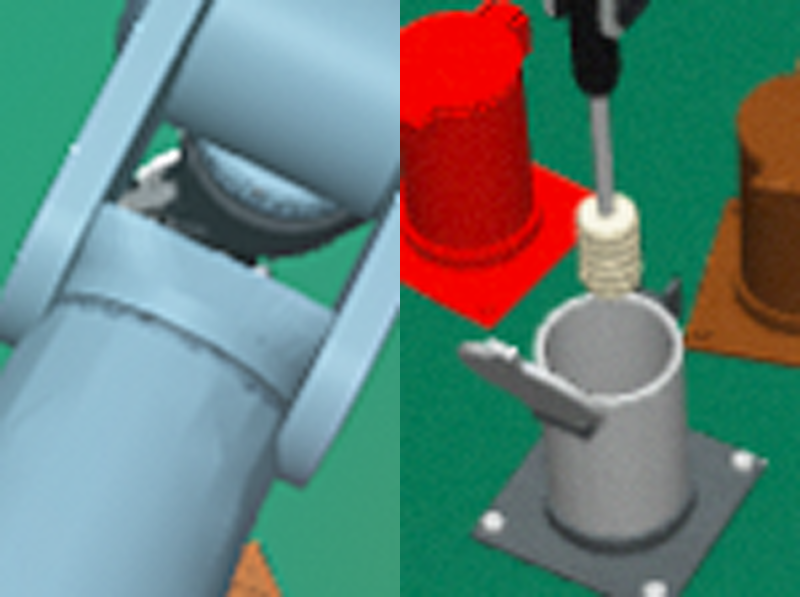

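The scene view shows the brush hanging just above the pot mouth: head bottom at about (609,285) and stem top at (600,100) in the crop. I'll check both against the projection of a vertical axis.

Run:
```python
from h import *
s=400/75
w=lambda P:(proj("scene",P)-[180,90]+.5)*s-.5+[400,0]
for p in([.488,-.138,.168],[.488,-.138,.213],[.488,-.138,.288],[.488,-.139,.12]):print(p,w(p))
```

```text
[0.488, -0.138, 0.168] [[608.89257642 278.53339989]]
[0.488, -0.138, 0.213] [[604.21701721 209.31958621]]
[0.488, -0.138, 0.288] [[595.88933473  84.44290675]]
[0.488, -0.139, 0.12] [[611.90684747 347.15542841]]
```

Request:
{"op": "jog_arm", "data": {"motion": [[[0,-0.1,-2],[0,0,0],0.5],[[0,-0.1,-5],[0,0,0],0.5],[[0,-0.1,-8],[0,0,0],0.5],[[0,-0.1,-9.9],[0,0,0],0.5],[[0,-0.1,-10],[0,0,0],0.5]]}}

```text
t: 5.62
tcp_pos: [0.4873, -0.1388, 0.2332]
tcp_rot: [55.0, 89.8, 151.0]
ft_force: [-0.8, 0.0, 0.2]
finger_gap: 0.218
```

Request:
{"op": "jog_arm", "data": {"motion": [[[0,0,-0.3],[0,0,0],0.5],[[0,0,-0.6],[0,0,0],0.5],[[0,0,-0.8],[0,0,0],0.5],[[0,0,-0.8],[0,0,0],0.5]]}}

```text
t: 6.12
tcp_pos: [0.4883, -0.1396, 0.2274]
tcp_rot: [-123.1, 90.0, -27.0]
ft_force: [-0.1, 0.0, -0.1]
finger_gap: 0.215
```

Request:
{"op": "jog_arm", "data": {"motion": [[[0,0,-0.3],[0,0,0],0.5],[[0,0,-0.6],[0,0,0],0.5],[[0,0,-0.8],[0,0,0],0.5],[[0,0,-0.8],[0,0,0],0.5]]}}

```text
t: 6.62
tcp_pos: [0.4881, -0.1395, 0.219]
tcp_rot: [57.3, 90.0, 153.3]
ft_force: [-0.5, -0.3, -0.1]
finger_gap: 0.218
```

Request:
{"op": "jog_arm", "data": {"motion": [[[0,0,-0.3],[0,0,0],0.5],[[0,0,-0.6],[0,0,0],0.5],[[0,0,-0.8],[0,0,0],0.5],[[0,0,-0.8],[0,0,0],0.5]]}}

```text
t: 7.12
tcp_pos: [0.4881, -0.1395, 0.211]
tcp_rot: [58.6, 90.0, 154.7]
ft_force: [0.4, 0.9, -0.4]
finger_gap: 0.215
```

Request:
{"op": "jog_arm", "data": {"motion": [[[0,0,-0.3],[0,0,0],0.5],[[0,0,-0.6],[0,0,0],0.5],[[0,0,-0.8],[0,0,0],0.5],[[0,0,-0.8],[0,0,0],0.5]]}}

```text
t: 7.62
tcp_pos: [0.4881, -0.1395, 0.203]
tcp_rot: [59.5, 90.0, 155.6]
ft_force: [-0.0, 0.4, -1.5]
finger_gap: 0.218
```

Request:
{"op": "jog_arm", "data": {"motion": [[[0,0,-0.3],[0,0,0],0.5],[[0,0,-0.6],[0,0,0],0.5],[[0,0,-0.8],[0,0,0],0.5],[[0,0,-0.8],[0,0,0],0.5]]}}

```text
t: 8.12
tcp_pos: [0.4881, -0.1395, 0.195]
tcp_rot: [53.9, 90.0, 149.9]
ft_force: [-0.4, -0.7, -1.1]
finger_gap: 0.219
```

Request:
{"op": "jog_arm", "data": {"motion": [[[0,0,-0.3],[0,0,0],0.5],[[0,0,-0.6],[0,0,0],0.5],[[0,0,-0.8],[0,0,0],0.5],[[0,0,-0.8],[0,0,0],0.5]]}}

```text
t: 8.62
tcp_pos: [0.4881, -0.1395, 0.187]
tcp_rot: [57.1, 90.0, 153.2]
ft_force: [-1.0, 0.1, -1.4]
finger_gap: 0.215
```

Request:
{"op": "jog_arm", "data": {"motion": [[[0,0,-0.3],[0,0,0],0.5],[[0,0,-0.6],[0,0,0],0.5],[[0,0,-0.8],[0,0,0],0.5],[[0,0,-0.8],[0,0,0],0.5]]}}

```text
t: 9.12
tcp_pos: [0.4886, -0.1397, 0.1798]
tcp_rot: [-121.4, 89.9, -25.4]
ft_force: [-0.7, 0.2, 2.9]
finger_gap: 0.221
```

Request:
{"op": "jog_arm", "data": {"motion": [[[0,0,-0.1],[0,0,0],0.5],[[0,0,-0.1],[0,0,0],0.5],[[0,0,-0.1],[0,0,0],0.5]]}}

```text
t: 9.5
tcp_pos: [0.4885, -0.1397, 0.1786]
tcp_rot: [-127.0, 90.0, -31.0]
ft_force: [1.0, -0.2, 3.8]
finger_gap: 0.218
```

Request:
{"op": "jog_arm", "data": {"motion": [[[0,0,2],[0,0,0],0.5],[[0,0,6],[0,0,0],0.5],[[0,0,9.8],[0,0,0],0.5],[[0,0,9.8],[0,0,0],0.5],[[0,0,9.8],[0,0,0],0.5]]}}

```text
t: 10.12
tcp_pos: [0.4874, -0.1391, 0.2744]
tcp_rot: [55.7, 89.8, 151.8]
ft_force: [-0.6, -0.5, -1.1]
finger_gap: 0.215
```

Request:
{"op": "jog_arm", "data": {"motion": [[[0,0,-2],[0,0,0],0.5],[[0,0,-5],[0,0,0],0.5],[[0,0,-8],[0,0,0],0.5],[[0,0,-8.4],[0,0,0],0.5],[[0,0,-8.6],[0,0,0],0.5]]}}

```text
t: 10.75
tcp_pos: [0.488, -0.1395, 0.1899]
tcp_rot: [57.8, 89.9, 153.8]
ft_force: [0.3, 0.7, -0.8]
finger_gap: 0.217
```

Request:
{"op": "jog_arm", "data": {"motion": [[[0,0,-0.3],[0,0,0],0.5],[[0,0,-0.6],[0,0,0],0.5],[[0,0,-0.9],[0,0,0],0.5],[[0,0,-1.2],[0,0,0],0.5],[[0,0,-1.2],[0,0,0],0.5]]}}

```text
t: 11.38
tcp_pos: [0.4888, -0.1399, 0.179]
tcp_rot: [-125.0, 89.9, -29.0]
ft_force: [0.3, -0.4, 4.1]
finger_gap: 0.219
```

Request:
{"op": "jog_arm", "data": {"motion": [[[0,0,0],[0,0,0],0.5],[[0,0,0],[0,0,0],0.5]]}}

```text
t: 11.62
tcp_pos: [0.4886, -0.1398, 0.1788]
tcp_rot: [-129.1, 89.9, -33.1]
ft_force: [0.9, -0.6, 3.9]
finger_gap: 0.215
```

Request:
{"op": "jog_arm", "data": {"motion": [[[0,0,2],[0,0,0],0.5],[[0,0,6],[0,0,0],0.5],[[0,0,9.8],[0,0,0],0.5],[[0,0,9.8],[0,0,0],0.5],[[0,0,9.8],[0,0,0],0.5]]}}

```text
t: 12.25
tcp_pos: [0.4873, -0.1391, 0.2744]
tcp_rot: [55.3, 89.8, 151.3]
ft_force: [0.3, 0.4, -0.9]
finger_gap: 0.218
```

Request:
{"op": "jog_arm", "data": {"motion": [[[0,0,-2],[0,0,0],0.5],[[0,0,-5],[0,0,0],0.5],[[0,0,-8],[0,0,0],0.5],[[0,0,-8.4],[0,0,0],0.5],[[0,0,-8.6],[0,0,0],0.5]]}}

```text
t: 12.88
tcp_pos: [0.488, -0.1394, 0.1899]
tcp_rot: [54.0, 89.9, 150.0]
ft_force: [0.7, -0.7, -0.1]
finger_gap: 0.221
```

Request:
{"op": "jog_arm", "data": {"motion": [[[0,0,-0.3],[0,0,0],0.5],[[0,0,-0.6],[0,0,0],0.5],[[0,0,-0.9],[0,0,0],0.5],[[0,0,-1.2],[0,0,0],0.5],[[0,0,-1.2],[0,0,0],0.5]]}}

```text
t: 13.5
tcp_pos: [0.4888, -0.1399, 0.179]
tcp_rot: [-124.8, 89.9, -28.8]
ft_force: [-0.0, 0.6, 4.4]
finger_gap: 0.222
```

Request:
{"op": "jog_arm", "data": {"motion": [[[0,0,-0.05],[0,0,0],0.5],[[0,0,-0.05],[0,0,0],0.5],[[0,0,-0.05],[0,0,0],0.5]]}}

```text
t: 13.88
tcp_pos: [0.4886, -0.1398, 0.1782]
tcp_rot: [-128.0, 89.9, -32.0]
ft_force: [0.0, -0.6, 3.6]
finger_gap: 0.217
```

Request:
{"op": "jog_arm", "data": {"motion": [[[0,0,2],[0,0,0],0.5],[[0,0,7],[0,0,0],0.5],[[0,0,12],[0,0,0],0.5],[[0,0,16],[0,0,0],0.5],[[0,0,16],[0,0,0],0.5]]}}

```text
t: 14.5
tcp_pos: [0.489, -0.14, 0.3405]
tcp_rot: [-124.4, 89.7, -28.4]
ft_force: [-0.6, 0.2, -0.9]
finger_gap: 0.218
```

Request:
{"op": "jog_arm", "data": {"motion": [[[0.1,4,0],[0,0,0],0.5],[[0.2,9,0],[0,0,0],0.5],[[0.4,14,0],[0,0,0],0.5],[[0.5,19,0],[0,0,0],0.5],[[0.6,23,0],[0,0,0],0.5]]}}

```text
t: 15.12
tcp_pos: [0.4928, 0.0923, 0.3349]
tcp_rot: [80.3, 89.7, 176.4]
ft_force: [1.3, -0.4, -1.2]
finger_gap: 0.22
```

Request:
{"op": "jog_arm", "data": {"motion": [[[0.2,4,0],[0,0,0],0.5],[[0.3,7.5,0],[0,0,0],0.5],[[0.3,9.4,0],[0,0,0],0.5],[[0.3,9.4,0],[0,0,0],0.5],[[0.3,9.4,0],[0,0,0],0.5]]}}

```text
t: 15.75
tcp_pos: [0.4971, 0.1836, 0.3371]
tcp_rot: [113.3, 89.9, -150.7]
ft_force: [0.4, -0.3, -0.7]
finger_gap: 0.217
```

Run:
```python
from h import *
show()
s=bot.capture("scene")
cv2.imwrite("pics/p3.png",cv2.resize(s[135:270,270:390,::-1],(533,600),interpolation=cv2.INTER_CUBIC))
w=lambda P:(proj("scene",P)-[270,135]+.5)*(533/120)-.5
for p in([.4975,.184,.171],[.4975,.184,.216],[.4975,.184,.29],[.497,.183,.08]):print(p,w(p))
```

```text
t 15.75 tcp [0.4971 0.1836 0.3371] x [-0.001 -0.001 -1.   ] z [-0.104  0.995 -0.001] F [ 0.41 -0.31 -0.74] gap 0.217 q [  8.   -6.1 100.2  -0.   85.9 -88. ]
[0.4975, 0.184, 0.171] [[289.90689497 313.36984551]]
[0.4975, 0.184, 0.216] [[303.18196325 259.05191447]]
[0.4975, 0.184, 0.29] [[326.90828573 161.15261837]]
[0.497, 0.183, 0.08] [[264.20779221 411.2067848 ]]
```

View pics/p3.png

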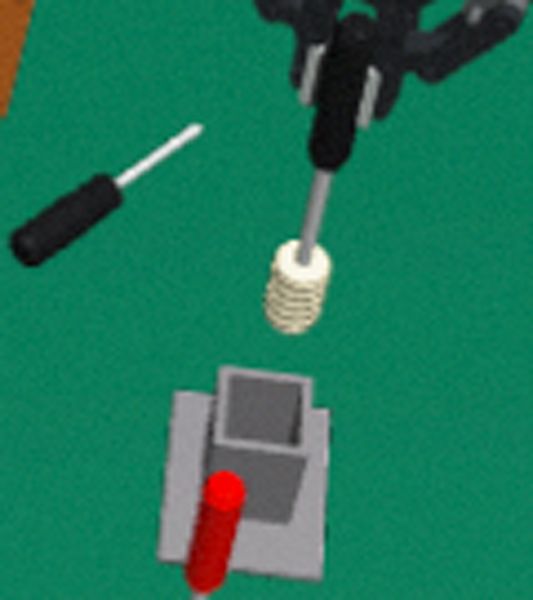

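The brush head (about 296,318) is vertical and lies on the well's axis. The rim's centre is at about (264,411), which matches the projection.

Request:
{"op": "jog_arm", "data": {"motion": [[[0,0,-2.5],[0,0,0],0.5],[[0,0,-5.5],[0,0,0],0.5],[[0,0,-8.5],[0,0,0],0.5],[[0,0,-11.5],[0,0,0],0.5],[[0,0,-13],[0,0,0],0.5]]}}

```text
t: 16.42
tcp_pos: [0.4966, 0.1834, 0.206]
tcp_rot: [96.2, 89.9, -167.8]
ft_force: [-0.1, 0.1, -0.8]
finger_gap: 0.215
```

Request:
{"op": "jog_arm", "data": {"motion": [[[0,0,-1],[0,0,0],0.5],[[0,0,-2],[0,0,0],0.5],[[0,0,-2.8],[0,0,0],0.5],[[0,0,-3.2],[0,0,0],0.5],[[0,0,-3.2],[0,0,0],0.5]]}}

```text
t: 17.05
tcp_pos: [0.4974, 0.1845, 0.176]
tcp_rot: [-98.8, 90.0, -2.8]
ft_force: [-0.3, 0.2, -0.2]
finger_gap: 0.214
```

Tip is near the well floor. I'll release and raise the arm clear.

Request:
{"op": "jog_arm", "data": {"motion": [[[0,0,-0.1],[0,0,0],0.5],[[0,0,-0.1],[0,0,0],2.6],[[0,0,-0.1],[0,0,0],3],[[0,0,-0.1],[0,0,0],5],[[0,0,-0.1],[0,0,0],7]]}}

```text
t: 17.68
tcp_pos: [0.4973, 0.1844, 0.1748]
tcp_rot: [-98.5, 90.0, -2.4]
ft_force: [-0.8, -0.5, -0.2]
finger_gap: 0.765
```

Request:
{"op": "jog_arm", "data": {"motion": [[[0,0,0],[0,0,0],7],[[0,0,2],[0,0,0],7],[[0,0,6],[0,0,0],7],[[0,0,10],[0,0,0],7],[[0,0,14],[0,0,0],7]]}}

```text
t: 18.3
tcp_pos: [0.4971, 0.1844, 0.3161]
tcp_rot: [-32.4, 90.0, 63.6]
ft_force: [1.9, -0.8, -0.1]
finger_gap: 0.818
```

Run:
```python
from h import *
show()
s=bot.capture("scene")
f=lambda im,x,y,w,h:cv2.resize(im[y:y+h,x:x+w,::-1],(400,400*h//w),interpolation=cv2.INTER_CUBIC)
cv2.imwrite("pics/p4.png",np.hstack([f(s,280,150,100,120),f(s,170,120,100,120)]))
```

```text
t 18.3 tcp [0.4971 0.1844 0.3161] x [ 0.  0. -1.] z [-0.105  0.994  0.   ] F [ 1.87 -0.8  -0.07] gap 0.818 q [  8.1  -5.4 101.8   0.   83.6 -87.9]
```

View pics/p4.png

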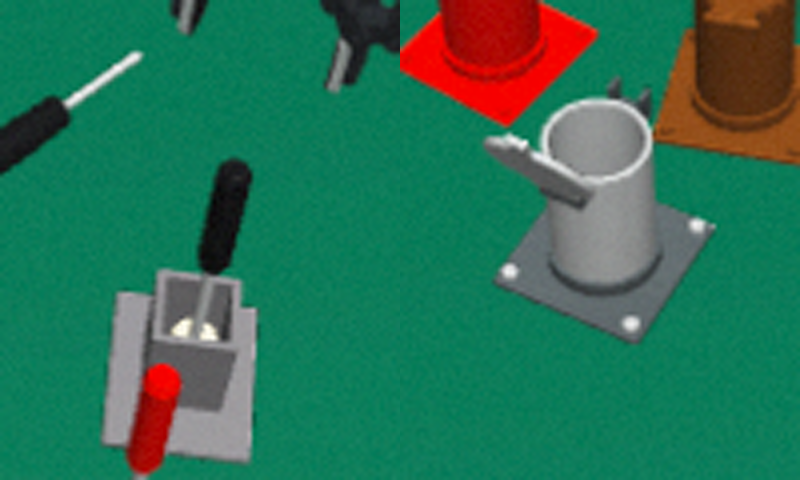

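The brush is standing in its well and released. The lid is still open at about 2.05 rad (triangulated). Next I'll shut the fingers and go behind the lid.

Request:
{"op": "jog_arm", "data": {"motion": [[[1,-4,1],[0,0,0],4],[[3,-9,1],[0,0,0],0],[[6,-14,1],[0,0,0],0],[[9,-19,1],[0,0,0],0],[[11,-24,1],[0,0,0],0]]}}

```text
t: 18.98
tcp_pos: [0.6081, -0.0574, 0.3244]
tcp_rot: [-4.4, 90.0, 91.6]
ft_force: [0.6, 0.1, -0.1]
finger_gap: 0.002
```

Request:
{"op": "jog_arm", "data": {"motion": [[[1,-4,-1],[0,0,0],0],[[1,-7,-4],[0,0,0],0],[[1,-7,-8],[0,0,0],0],[[1,-7,-12],[0,0,0],0],[[1,-7,-14.3],[0,0,0],0]]}}

```text
t: 19.6
tcp_pos: [0.616, -0.1253, 0.1787]
tcp_rot: [62.5, 89.8, 158.5]
ft_force: [0.1, 0.0, -0.2]
finger_gap: 0.001
```

Run:
```python
from h import *
show()
s=bot.capture("scene")
cv2.imwrite("pics/p5.png",cv2.resize(s[90:215,150:275,::-1],(600,600),interpolation=cv2.INTER_CUBIC))
```

```text
t 19.6 tcp [ 0.616  -0.1253  0.1787] x [-0.003  0.001 -1.   ] z [-0.105  0.995  0.002] F [ 0.07  0.02 -0.22] gap 0.001 q [ -21.8   14.7   95.1   -0.    70.4 -117.8]
```

View pics/p5.png

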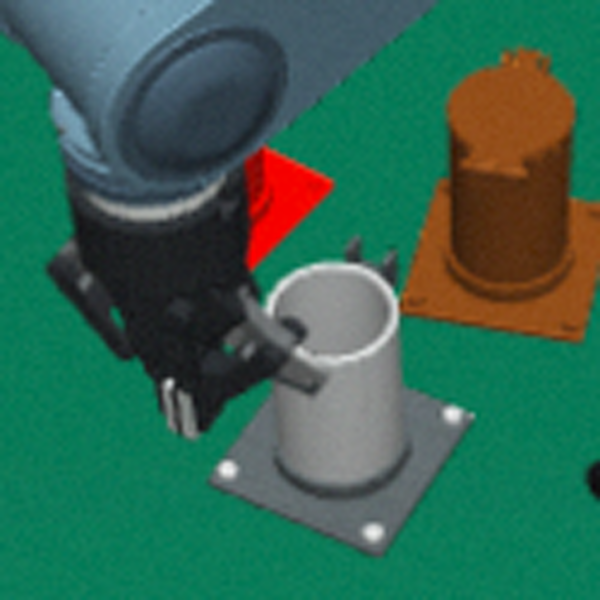

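Request:
{"op": "jog_arm", "data": {"motion": [[[-1,-0.1,0],[0,0,0],0],[[-2,-0.2,0],[0,0,0],0],[[-3,-0.3,0],[0,0,0],0],[[-4,-0.4,0],[0,0,0],0],[[-5,-0.5,0],[0,0,0],0]]}}

```text
t: 20.27
tcp_pos: [0.5672, -0.1309, 0.1828]
tcp_rot: [-116.6, 89.9, -20.6]
ft_force: [0.9, 0.2, 0.7]
finger_gap: 0.002
```

Request:
{"op": "jog_arm", "data": {"motion": [[[-1,-0.1,0],[0,0,0],0],[[-2,-0.2,0],[0,0,0],0],[[-3,-0.3,0],[0,0,0],0],[[-4,-0.4,0],[0,0,0],0],[[-5,-0.5,0],[0,0,0],0]]}}

```text
t: 20.9
tcp_pos: [0.516, -0.1353, 0.1809]
tcp_rot: [50.1, 89.9, 146.1]
ft_force: [1.5, 0.1, -0.5]
finger_gap: -0.002
```

Request:
{"op": "jog_arm", "data": {"motion": [[[-0.8,-0.1,-0.6],[0,0,0],0],[[-1.6,-0.15,-1.6],[0,0,0],0],[[-2.1,-0.2,-2.7],[0,0,0],0],[[-2.3,-0.25,-3.7],[0,0,0],0],[[-2.3,-0.25,-4.2],[0,0,0],0]]}}

```text
t: 21.52
tcp_pos: [0.4935, -0.1378, 0.1384]
tcp_rot: [57.9, 89.9, 153.9]
ft_force: [-1.4, 0.1, 0.4]
finger_gap: -0.002
```

Request:
{"op": "jog_arm", "data": {"motion": [[[0,0,-0.2],[0,0,0],0],[[0,0,-0.4],[0,0,0],0],[[0,0,-0.5],[0,0,0],0],[[0,0,-0.5],[0,0,0],0]]}}

```text
t: 22.02
tcp_pos: [0.4945, -0.1381, 0.135]
tcp_rot: [-115.3, 90.0, -19.3]
ft_force: [-0.1, 0.4, 1.6]
finger_gap: -0.001
```

Request:
{"op": "jog_arm", "data": {"motion": [[[0,0,-0.1],[0,0,0],0],[[0,0,-0.2],[0,0,0],0],[[0,0,-0.2],[0,0,0],0]]}}

```text
t: 22.4
tcp_pos: [0.4946, -0.1382, 0.1349]
tcp_rot: [107.9, 90.0, -156.0]
ft_force: [-7.2, 2.7, 14.8]
finger_gap: -0.003
```

Request:
{"op": "jog_arm", "data": {"motion": [[[0,0,2],[0,0,0],0],[[0,0,6],[0,0,0],0],[[0,0,11],[0,0,0],0],[[0,4,16],[0,0,0],0],[[0,9,18],[0,0,0],0]]}}

```text
t: 23.02
tcp_pos: [0.4954, -0.048, 0.3165]
tcp_rot: [-112.8, 89.6, -16.9]
ft_force: [1.1, 1.0, 0.3]
finger_gap: -0.001
```

Request:
{"op": "jog_arm", "data": {"motion": [[[0,5,0],[0,0,0],0],[[0,10,0],[0,0,0],0],[[0,13,0],[0,0,0],0],[[0,13,0],[0,0,0],0]]}}

```text
t: 23.52
tcp_pos: [0.4941, 0.0835, 0.3127]
tcp_rot: [-91.5, 90.0, 4.7]
ft_force: [0.3, -0.1, 0.5]
finger_gap: -0.002
```

Run:
```python
from h import *
show()
t=bot.capture("top");s=bot.capture("scene")
f=lambda im,x,y,w,h:cv2.resize(im[y:y+h,x:x+w,::-1],(400,300),interpolation=cv2.INTER_CUBIC)
cv2.imwrite("pics/p6.png",np.vstack([np.hstack([f(t,155,150,80,60),f(t,260,145,100,75)]),np.hstack([f(s,280,160,120,90),f(s,170,135,80,60)])]))
c=.107;H=np.array([.4885+.044*np.cos(c),-.139+.044*np.sin(c),.1215])
for th in(0,.05,.15,.3):
    P=H+.092*np.array([-np.cos(th)*np.cos(c),-np.cos(th)*np.sin(c),np.sin(th)])+[0,0,.001]
    print(th,(proj("scene",P)-[170,135])*5+[400,300],(proj("top",P)-[260,145])*4+[400,0])
```

```text
t 23.525 tcp [0.4941 0.0835 0.3127] x [ 0.  0. -1.] z [-0.108  0.994 -0.   ] F [ 0.26 -0.06  0.5 ] gap -0.002 q [ -3.4  -9.6 105.9   0.   83.6 -99.6]
0 [[693.42317736 332.82987593]] [[564.80419991 251.47867395]]
0.05 [[693.03687685 326.83638932]] [[565.38150613 250.2913161 ]]
0.15 [[691.58594892 315.69256049]] [[566.38878874 246.922196  ]]
0.3 [[687.71001125 301.30869131]] [[567.50377317 239.40266119]]
```

View pics/p6.png

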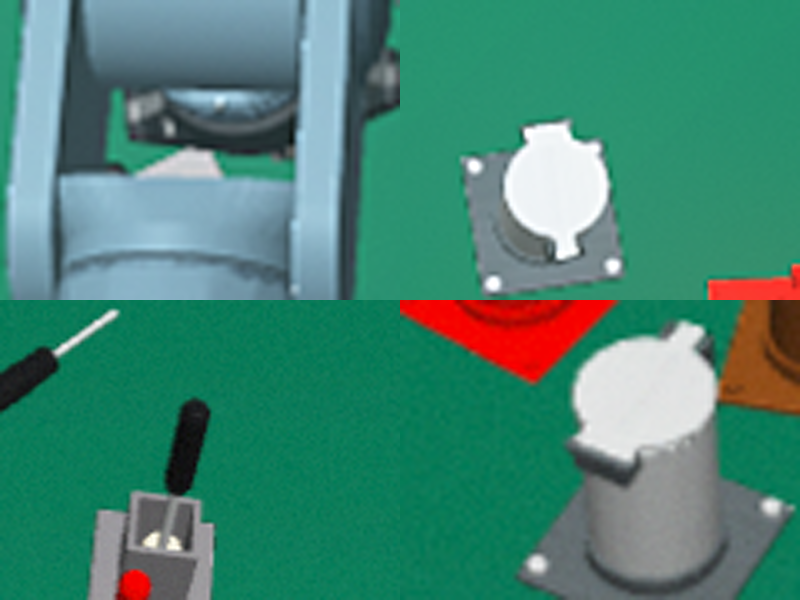

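The lid looks shut, with its tongue between the cheeks. To confirm it's flat, I'll press once more nearer the tongue and compare heights.

Request:
{"op": "jog_arm", "data": {"motion": [[[-0.5,-5,0],[0,0,0],0],[[-1.2,-10,0],[0,0,0],0],[[-2,-15,0],[0,0,0],0],[[-2.7,-20,0],[0,0,0],0],[[-2.8,-22.5,-2],[0,0,0],0]]}}

```text
t: 24.25
tcp_pos: [0.4661, -0.1471, 0.2943]
tcp_rot: [-132.0, 89.7, -36.3]
ft_force: [0.0, 0.2, 0.6]
finger_gap: 0.001
```

Request:
{"op": "jog_arm", "data": {"motion": [[[0,0,-4],[0,0,0],0],[[0,0,-8],[0,0,0],0],[[0,0,-12],[0,0,0],0],[[0,0,-14.5],[0,0,0],0],[[0,0,-14.5],[0,0,0],0]]}}

```text
t: 24.88
tcp_pos: [0.4645, -0.1434, 0.1457]
tcp_rot: [55.4, 89.7, 151.3]
ft_force: [0.2, -0.0, -0.4]
finger_gap: -0.002
```

Request:
{"op": "jog_arm", "data": {"motion": [[[0,0,-0.4],[0,0,0],0],[[0,0,-0.8],[0,0,0],0],[[0,0,-1.1],[0,0,0],0],[[0,0,-1.1],[0,0,0],0]]}}

```text
t: 25.38
tcp_pos: [0.4663, -0.143, 0.1369]
tcp_rot: [-145.6, 90.0, -49.6]
ft_force: [0.2, -0.2, 0.6]
finger_gap: -0.005
```

Request:
{"op": "jog_arm", "data": {"motion": [[[0,0,-0.1],[0,0,0],0],[[0,0,-0.2],[0,0,0],0],[[0,0,-0.3],[0,0,0],0],[[0,0,-0.3],[0,0,0],0]]}}

```text
t: 25.88
tcp_pos: [0.4664, -0.1431, 0.1349]
tcp_rot: [85.6, 90.0, -178.3]
ft_force: [-3.5, 0.8, 7.9]
finger_gap: 0.002
```

The height here is 0.1349 m, the same as at the first press point, so the lid is flat. I'll move clear, check, and hand in.

Request:
{"op": "jog_arm", "data": {"motion": [[[0,0,2],[0,0,0],0],[[0,0,6],[0,0,0],0],[[0,0,11],[0,0,0],0],[[0,0,14],[0,0,0],0],[[0,0,14],[0,0,0],0]]}}

```text
t: 26.5
tcp_pos: [0.4675, -0.1438, 0.2766]
tcp_rot: [-126.6, 89.7, -30.5]
ft_force: [0.9, 0.7, -0.3]
finger_gap: -0.003
```

Request:
{"op": "jog_arm", "data": {"motion": [[[-1,3,0],[0,0,0],0],[[-3,8,0],[0,0,0],0],[[-5,12,0],[0,0,0],0],[[-5,12,0],[0,0,0],0],[[-5,12,0],[0,0,0],0]]}}

```text
t: 27.12
tcp_pos: [0.416, -0.0232, 0.2727]
tcp_rot: [74.0, 89.9, 170.1]
ft_force: [0.1, -0.1, 0.2]
finger_gap: -0.003
```

Run:
```python
from h import *
show()
cv2.imwrite("pics/p7.png",bot.capture("scene")[:,:,::-1])
```

```text
t 27.125 tcp [ 0.416  -0.0232  0.2727] x [-0.002  0.    -1.   ] z [-0.105  0.994  0.   ] F [ 0.08 -0.09  0.21] gap -0.003 q [ -18.9  -21.3  119.4   -0.    82.  -114.9]
```

View pics/p7.png

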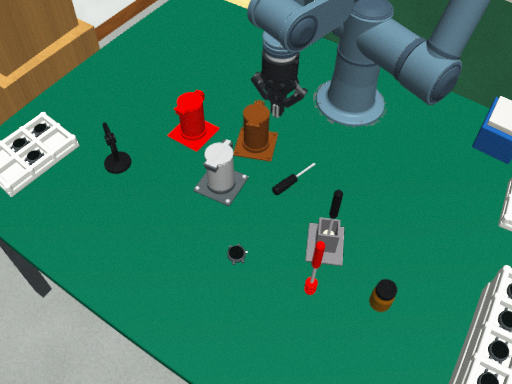

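The final view shows the lid shut (220,155) and the brush upright in its stand (335,205). The watch, screwdriver, jar and fan look unmoved, and the arm is clear.

```bash
python3 -c "
from cell import bot
print(bot.hand_in())"
```

```text
the job is handed in; nothing more can be done
None
```

The job is done and handed in at about 27 s; the hand-in gave no verdict.

- **Brushing:** I pressed the brush on the sieve floor three times, at about 4–5 N of contact force each. I estimate the floor at about 18 mm above the pot's underside. Between presses I raised the bristle tip to about 107 mm, still over the middle of the pot.
- **Brush and lid:** I stood the brush back in its well and released it, then swung the lid shut with the closed fingers.
- **Lid checks:** Presses at two points on the lid, 28 mm apart, both stopped firmly at the same tool height (0.1349 m). The lid is therefore lying flat. The tool stopped about 2 mm higher than I calculated for a shut lid. Since both points matched, I took this as a measuring offset rather than the lid standing open.
- **Last picture:** The brush is upright in its stand, the lid is closed, and the arm touches nothing. By eye, the watch, screwdriver, jar and fan are where they started.

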